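# Start the staining timers in order

### The arm

A 6-joint arm with a two-finger parallel gripper is mounted at the origin on the work surface. World frame = base frame: x ahead of the robot, y to its left, z up, the work surface at z = 0. Lengths are in m, angles in rad, forces in N, time in s.
With the tool pointing down it reaches from about 0.3 to 0.875 m from the base axis. Payload 6.4 kg.
Tool frame: the origin (TCP) lies midway between the tips of the shut fingers; the grasp point (between the pads) lies 19 mm behind it; z points along the fingers, y is the line along which they close (so a half turn about z gives the same grasp; the last joint's range is limited). The gripper opens to 85 mm and grips with 20 to 120 N. Pads are 22 mm wide; open, the fingers measure 114 mm over their backs; the gripper's body (76 mm by 85 mm) begins 54 mm behind the grasp point. The pads swing forward as they close: fully open they stand 13 mm farther back than shut.
Start: joints at [1.096, 0.181, 1.607, -0, 1.354, -0.206], TCP at [0.153, 0.554, 0.231] pointing down, gripper open.
Joint ranges: [-2.99, 2.99], [-0.89, 2.07], [0.3, 2.58], [-1.14, 4.28], [0, 2.63], [-3.12, 3.12]. Speed limits (rad/s): [2.57, 2.57, 3.01, 3.14, 3.14, 3.14].

### API

Orientations are given as a unit quaternion [w, x, y, z].
In Python, from bench import * gives the robot as it stands.
- The arm moves only by the tool play_rows, never from a script. Its argument "plan" is a list of rows, each a list of 3 entries, a list of its own where there are three numbers: the finger opening in mm, from 0 to 85.4, then the shift along the tool's x, y, z normalised to -1 to 1, where 1 is 40 cm, then the turn about the tool's z normalised to -1 to 1, where 1 is pi rad. A call has 1 to 10 rows; each row is the pose to reach, as a shift and turn from the pose commanded when the call began, along the tool's axes at that moment, turning the shorter way round; what a row does not reach only later rows make up. A row lasts 1/10 s, in which the tool goes at most 50 mm and 8.59 degrees, less where a joint would pass 70% of its speed; a pose out of reach is approached as far as the arm can. A call with a number of a shift or a turn outside -1 to 1 is refused whole. A call with a gripper value outside its range is refused whole. The fingers move at their own pace and stop on an object; the grip force is fixed at half the most. Time passes only in rows, so rows that repeat a pose let the fingers close. It gives the time, the measured TCP pose, the force, the opening and the grip force at its end, in the units of the state.
- get_obs(): the state, without advancing time (a new reading comes with each control period).
- camera(name): name is "side" or "top" or "wrist"; returns a dict with "image" (384x512x3 uint8, red, green, blue), "range_z" (384x512 float32, m along the optical axis (not along the pixel's ray), 0 where there is no reading), "intrinsics" (3x3 intrinsics, pixels), "k1" (the pictures are not rectified: a ray, as slopes to the right and down, at radius r is drawn at 1 + k1 r^2 times it, then the intrinsics apply), "rvec" (rotation vector, rad) and "tvec" (3), from world to camera coordinates, as OpenCV has them; the wrist camera has in their place "T_tool_cam" (4x4, takes a point from camera to tool coordinates, whose origin is the TCP and whose axes are the flange's). Camera axes: x right, y down, z forward; pixel columns grow to the right and rows downward; lengths in m; the calibration is good to about 2 mm. A picture is of the moment at which its call begins: read the wrist's pose just before it.
- hand_in(): hands the job in; it is judged then, once.
Trained networks look in a picture, given as the dict that the camera call returned (one of the last four; its "shot" number tells which), for a name from the list of things; names that differ only in an ending like _2 or _b are one class to them, and where a whole thing is asked for, a point or a joint stands for the part that bears it (a point fixed in the world has none). Each returns a list of dicts, best first, with "conf" (0 to 1); they miss things now and then, are a little off and sometimes report something else, mostly with a low value. They report only what shows in the picture. A call takes as long as a camera call.
- search_frame(picture, label): "rect" ([centre column, centre row, width, height] in pixels, round what is visible of it).
- masks_of(picture, label): "mask" (384x512 bool, what is visible of it) and "rect" ([centre column, centre row, width, height] in pixels, round what is visible of it).
The state is a dict: "time_s": time; "q": joint angles; "dq": joint speeds; "joint_efforts": joint torques, N m; "eef_pos": TCP position; "eef_rot": TCP orientation; "wrist_force": force on the tool from outside, world axes, zero at the start; "torque": the same for the moment, N m; "opening": opening from 0.0 (shut) to 1.0 (fully open); "grasp_force": force on a finger pad.
Only numpy, scipy, OpenCV 4.12 (cv2) and the standard library are available. Lean on these libraries where they do the work, as an engineer would, in place of code of your own. Each camera call takes 0.05 s, during which the arm holds its last target. There are 200 camera calls.

### The job

Three slides go into the stain one after another: start their bench timers by tapping the key on top of the round timer, then the long timer, then the square timer, each gently with the fingertips until the key is down (it stays down). Leave the tall tower timer off, do not pick up or push any timer along, and leave the bottle, slide box and petri dish where they stand.

Things in the scene. Friction and masses are not known exactly. Their poses are not given: they have to be found in the camera images.
- round_timer: the round timer, loose on the bench, about 0.3 kg: grey plastic housing, drum-shaped, 88 mm across and 48 mm high without its key. Origin at the centre of its underside, z up
- round_key_top (a point): centre of the top face of the round timer's black key, which has a white surround: a disc 40 mm across, in the middle of the top; 61 mm above the bench while off. Moves down with the key
- round_key (a joint): travel of the round timer's key in m: 0 = up (off, as at the start; it stands 13 mm proud of the housing), 0.010 = pressed down to its hard stop. It moves against about 3 N of friction and stays where it is left; the timer runs from 0.0045 on, so it need not be driven against the stop
- long_timer: the long timer, loose on the bench, about 0.3 kg: grey plastic housing, a long low bar, 140 (its x) x 54 (its y) x 38 mm high without its key. Origin at the centre of its underside, z up
- long_key_top (a point): centre of the top face of the long timer's black key, which has a white surround: an oblong 76 x 30 mm along the bar, centred 20 mm towards +x from the middle of the top; a dark display lies on the top at the -x end; 51 mm above the bench while off. Moves down with the key
- long_key (a joint): travel of the long timer's key in m: 0 = up (off, as at the start; it stands 13 mm proud of the housing), 0.010 = pressed down to its hard stop. It moves against about 3 N of friction and stays where it is left; the timer runs from 0.0045 on, so it need not be driven against the stop
- square_timer: the square timer, loose on the bench, about 0.3 kg: grey plastic housing, a low square block, 80 x 80 x 42 mm high without its key. Origin at the centre of its underside, z up
- square_key_top (a point): centre of the top face of the square timer's black key, which has a white surround: a square 38 x 38 mm in the middle of the top; 55 mm above the bench while off. Moves down with the key
- square_key (a joint): travel of the square timer's key in m: 0 = up (off, as at the start; it stands 13 mm proud of the housing), 0.010 = pressed down to its hard stop. It moves against about 3 N of friction and stays where it is left; the timer runs from 0.0045 on, so it need not be driven against the stop
- tower_timer: the tower timer, loose on the bench, about 0.3 kg: grey plastic housing, a slim upright block, 54 x 54 x 80 mm high without its key (the tallest timer, not to be used). Origin at the centre of its underside, z up
- tower_key_top (a point): centre of the top face of the tower timer's black key, which has a white surround: a square 30 x 30 mm in the middle of the top; 93 mm above the bench while off. Moves down with the key
- tower_key (a joint): travel of the tower timer's key in m: 0 = up (off, as at the start; it stands 13 mm proud of the housing), 0.010 = pressed down to its hard stop. It moves against about 3 N of friction and stays where it is left; the timer runs from 0.0045 on, so it need not be driven against the stop
- stain_bottle: amber glass bottle with black cap, 42 mm across, 78 mm high, 90 g, loose, standing in the row among the timers (well outside the row, over 0.45 m to either side of the robot's middle, stand a fixed microscope 0.40 m high on the right and a yellow sharps container 0.16 m high on the left). Origin at the centre of its underside
- slide_box: flat closed slide box, 87 x 172 x 33 mm high, 0.35 kg, loose, beyond the timers. Origin at the centre of its underside
- petri_dish: closed clear petri dish, 92 mm across, 18 mm high, 60 g, loose, beyond the timers. Origin at the centre of its underside

How it is judged:
By the outcome, as a careful person would: the job done as asked, in the order asked, and still so for the second after the job is handed in, with the robot touching nothing.
It also fails if it takes over 48 s, if anything falls off the work surface, if the arm or the gripper's body presses on something with over 40 N, if the wrist force passes 120 N, or if a joint passes its speed limit or range.

## Working session

There is one attempt and no reset: what is moved stays moved. The work goes in short steps, Python scripts to look and compute and a tool call to move; the robot and the scene stay as the last step left them, time stands still between calls to the robot, and variables do not carry over. Pictures are saved under pics/ and viewed, at most 10 in all, crops included, and the job is handed in when it is done.

Besides the shell and the picture viewer there is one more tool, called after ">>>" in YAML: its name, and indented under it one key for each argument. play_rows: Moves the arm, as the interface text tells. Its arguments: {"type":"object","properties":{"plan":{"type":"array","items":{"type":"array"}}},"required":["plan"]}

```bash
mkdir -p pics; cat > h.py <<'E'
from bench import *
import numpy as np, cv2
from scipy.spatial.transform import Rotation as R
def cloud(p, T=None):
    K=p["intrinsics"]; k1=p["k1"]
    v,u=np.mgrid[0:384,0:512].astype(float)
    pts=np.stack([u,v],-1).reshape(-1,1,2)
    n=cv2.undistortPoints(pts,np.array(K,float),np.array([k1,0,0,0,0.]),).reshape(384,512,2)
    z=p["range_z"]; c=np.dstack([n*z[...,None],z])
    if T is None:
        Rm=cv2.Rodrigues(np.array(p["rvec"],float))[0]
        w=(c-np.array(p["tvec"]).ravel())@Rm
    else: w=c@T[:3,:3].T+T[:3,3]
    w[z==0]=np.nan
    return w
E
python3 - <<'E'
from h import *
o=get_obs(); print({k:np.round(v,3) for k,v in o.items()})
for n in ["top","side"]:
    p=camera(n); cv2.imwrite(f"pics/{n}0.png",p["image"][...,::-1]); w=cloud(p)
    for l in ["round_timer","long_timer","square_timer","tower_timer","stain_bottle","slide_box","petri_dish","round_key_top","long_key_top","square_key_top","tower_key_top"]:
        for d in masks_of(p,l)[:2]:
            q=w[d["mask"]]; q=q[~np.isnan(q[:,0])]
            if len(q)<5: print(n,l,"few",d["conf"]);continue
            t=q[q[:,2]>np.percentile(q[:,2],95)-.006]
            r=cv2.minAreaRect((t[:,:2]*1000).astype(np.float32))
            print(n,l,round(d["conf"],2),np.round(d["rect"]),"med",np.round(np.median(q,0),3),"ztop",round(np.percentile(q[:,2],95),3),"rect",np.round(r[0]),np.round(r[1]),round(r[2]))
E
```

```text
{'time_s': np.float64(0.0), 'q': array([ 1.096,  0.182,  1.608, -0.   ,  1.354, -0.206]), 'dq': array([-0.001, -0.001, -0.   ,  0.001, -0.001,  0.001]), 'joint_efforts': array([-3.0000e-03, -4.4486e+01, -3.5134e+01, -0.0000e+00,  9.0000e-03,
       -0.0000e+00]), 'eef_pos': array([0.152, 0.554, 0.23 ]), 'eef_rot': array([-0.   ,  0.134,  0.991, -0.001]), 'wrist_force': array([-0.134, -0.37 , -0.365]), 'torque': array([ 0.017,  0.038, -0.   ]), 'grasp_force': np.float64(0.0), 'opening': np.float64(1.002)}
top round_timer 0.77 [303. 231.  30.  29.] med [ 0.527 -0.151  0.042] ztop 0.061 rect [ 529. -158.] [38. 37.] 0
top long_timer 0.75 [305. 230.  13.  15.] med [ 0.529 -0.158  0.06 ] ztop 0.063 rect [ 528. -158.] [35. 35.] 49
top long_timer 0.71 [134. 250.  36.  55.] med [0.466 0.317 0.037] ztop 0.051 rect [488. 319.] [31. 76.] 77
top square_timer 0.8 [356. 246.  37.  42.] med [ 0.486 -0.304  0.041] ztop 0.055 rect [ 486. -311.] [37. 37.] 23
top tower_timer 0.58 [246. 219.  21.  21.] med [0.56  0.004 0.08 ] ztop 0.094 rect [561.   5.] [29. 29.] 2
top stain_bottle 0.55 [189. 244.  19.  
[... 1368 characters left out ...]
ct [773.  63.] [175.  89.] 79
side slide_box 0.53 [303. 170.  30.  25.] med [ 0.527 -0.133  0.032] ztop 0.06 rect [528. -91.] [169.  37.] 88
side petri_dish 0.73 [224. 152.  28.  22.] med [ 0.779 -0.244  0.017] ztop 0.02 rect [ 780. -253.] [86. 89.] 7
side long_key_top 0.83 [307. 291.  34.  22.] med [0.488 0.324 0.05 ] ztop 0.052 rect [488. 320.] [33. 74.] 78
side square_key_top 0.67 [318. 139.  15.  11.] med [ 0.486 -0.302  0.053] ztop 0.057 rect [ 485. -308.] [32. 44.] 28
side square_key_top 0.23 [306. 291.  39.  18.] med [0.489 0.324 0.05 ] ztop 0.052 rect [487. 320.] [33. 74.] 78
side tower_key_top 0.68 [292. 188.  11.  10.] med [0.556 0.012 0.091] ztop 0.094 rect [558.   9.] [30. 32.] 6
```

View picture.

View pics/top0.png

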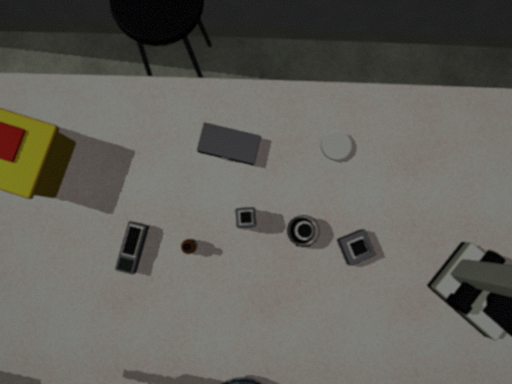

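```bash
cat >> h.py <<'E'
def go(x,y,z):
    o=get_obs(); Rm=R.from_quat(np.roll(o["eef_rot"],-1)).as_matrix()
    d=Rm.T@(np.array([x,y,z])-o["eef_pos"])
    print(np.round(o["eef_pos"],4),np.round(o["wrist_force"],2),"shift/0.4",np.round(d/.4,4))
E
python3 - <<'E'
from h import *
go(.528,-.157,.2); go(.528,-.157,.1)
p=camera("top"); w=cloud(p)
m=(w[...,2]>.1); q=w[m]
for lo,hi in [(.3,1.2),(-1.2,-.35)]:
    s=q[(q[:,1]>lo)&(q[:,1]<hi)]; print(len(s),s.min(0) if len(s) else 0,s.max(0) if len(s) else 0)
E
```

```text
[0.1527 0.5544 0.2313] [ 0.64 -0.11 -0.09] shift/0.4 [-1.3769 -1.4654  0.0783]
[0.1527 0.5544 0.2313] [ 0.64 -0.11 -0.09] shift/0.4 [-1.3769 -1.4654  0.3283]
3987 [0.59078425 0.49732394 0.10001169] [0.82259326 0.64928227 0.16172437]
2921 [ 0.28186085 -0.67802063  0.1001155 ] [ 0.48766438 -0.52996102  0.28738892]
```

The picture shows all the pieces where the networks put them: round timer (303,231), long (132,247), square (357,247), tower (246,218), bottle (189,246). The sharps box and microscope are well outside the row.

>>> play_rows:
  plan:
    - [0,[-0.69,-0.73,0.0],0]
    - [0,[-0.69,-0.73,0.0],0]
    - [0,[-0.69,-0.73,0.0],0]
    - [0,[-0.69,-0.73,0.0],0]
    - [0,[-0.69,-0.73,0.0],0]
    - [0,[-0.69,-0.73,0.0],0]
    - [0,[-0.69,-0.73,0.0],0]
    - [0,[-0.69,-0.73,0.0],0]
    - [0,[-0.69,-0.73,0.0],0]
    - [0,[-0.69,-0.73,0.0],0]

```text
time_s: 2.25
eef_pos: [0.3419, 0.1986, 0.2315]
eef_rot: [0.0, 0.136, 0.991, 0.0]
wrist_force: [-0.8, 0.3, 0.1]
opening: 0.0
grasp_force: 0.0
```

>>> play_rows:
  plan:
    - [0,[-0.687,-0.735,0.15],0]
    - [0,[-0.687,-0.735,0.15],0]
    - [0,[-0.687,-0.735,0.15],0]
    - [0,[-0.687,-0.735,0.15],0]
    - [0,[-0.687,-0.735,0.15],0]
    - [0,[-0.687,-0.735,0.15],0]
    - [0,[-0.687,-0.735,0.15],0]
    - [0,[-0.687,-0.735,0.15],0]
    - [0,[-0.687,-0.735,0.15],0]
    - [0,[-0.687,-0.735,0.15],0]

```text
time_s: 3.25
eef_pos: [0.5286, -0.1557, 0.1703]
eef_rot: [-0.001, 0.134, 0.991, 0.001]
wrist_force: [0.1, 0.4, -0.2]
opening: 0.001
grasp_force: 0.0
```

```bash
python3 - <<'E'
from h import *
go(.528,-.157,.061)
o=get_obs(); print(o["opening"],o["time_s"])
p=camera("side"); cv2.imwrite("pics/s1.png",cv2.resize(p["image"][100:280,200:400,::-1],None,fx=3,fy=3))
E
```

```text
[ 0.5286 -0.1557  0.1703] [ 0.15  0.39 -0.21] shift/0.4 [ 1.000e-04 -3.700e-03  2.732e-01]
0.0013786815783378703 3.25
```

>>> play_rows:
  plan:
    - [0,[0,-0.003,0.1],0]
    - [0,[0,-0.003,0.2],0]
    - [0,[0,-0.003,0.24],0]
    - [0,[0,-0.003,0.25],0]
    - [0,[0,-0.003,0.25],0]
    - [0,[0,-0.003,0.25],0]

```text
time_s: 3.9
eef_pos: [0.5289, -0.1575, 0.073]
eef_rot: [0.001, 0.133, 0.991, -0.0]
wrist_force: [0.0, 0.2, 0.1]
opening: 0.002
grasp_force: 0.0
```

```bash
python3 - <<'E'
from h import *
go(.528,-.157,.061)
p=camera("side"); cv2.imwrite("pics/s2.png",cv2.resize(p["image"][100:280,200:400,::-1],None,fx=3,fy=3))
E
```

```text
[ 0.5289 -0.1575  0.073 ] [0.03 0.24 0.12] shift/0.4 [0.0026 0.0006 0.0301]
```

View pics/s2.png

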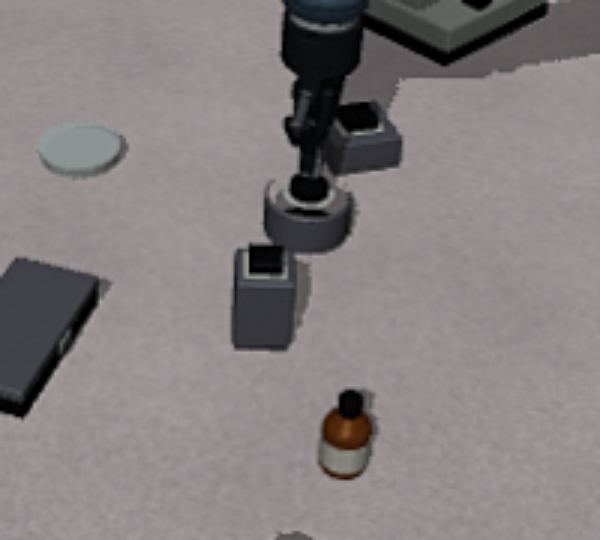

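The fingertips stand centred over the round key (crop pixel 310,185). Next I press in 2 mm steps.

>>> play_rows:
  plan:
    - [0,[0,0,0.01],0]
    - [0,[0,0,0.02],0]
    - [0,[0,0,0.025],0]
    - [0,[0,0,0.029],0]
    - [0,[0,0,0.033],0]
    - [0,[0,0,0.037],0]
    - [0,[0,0,0.037],0]

```text
time_s: 4.65
eef_pos: [0.5277, -0.158, 0.0562]
eef_rot: [-0.0, 0.134, 0.991, 0.0]
wrist_force: [0.6, 0.2, -0.1]
opening: -0.001
grasp_force: 0.0
```

>>> play_rows:
  plan:
    - [0,[0,0,0.003],0]
    - [0,[0,0,0.006],0]
    - [0,[0,0,0.006],0]
    - [0,[0,0,0.006],0]

```text
time_s: 5.05
eef_pos: [0.5278, -0.158, 0.0539]
eef_rot: [0.0, 0.134, 0.991, -0.0]
wrist_force: [0.6, -0.8, -0.3]
opening: 0.0
grasp_force: 0.1
```

```bash
python3 - <<'E'
from h import *
for i in range(3): go(.528,-.157,.0545)
p=camera("side"); cv2.imwrite("pics/s3.png",cv2.resize(p["image"][130:210,260:340,::-1],None,fx=7,fy=7,interpolation=cv2.INTER_CUBIC))
w=cloud(p)
for d in masks_of(p,"round_key_top")[:1]:
    q=w[d["mask"]]; print(d["conf"],d["rect"],np.nanpercentile(q,[5,50,95],axis=0).round(4))
E
```

```text
[ 0.5278 -0.158   0.0539] [ 0.65 -0.85 -0.28] shift/0.4 [ 0.0001  0.0026 -0.0014]
[ 0.5278 -0.158   0.0539] [ 0.65 -0.85 -0.28] shift/0.4 [ 0.0001  0.0026 -0.0014]
[ 0.5278 -0.158   0.0539] [ 0.65 -0.85 -0.28] shift/0.4 [ 0.0001  0.0026 -0.0014]
```

View pics/s3.png

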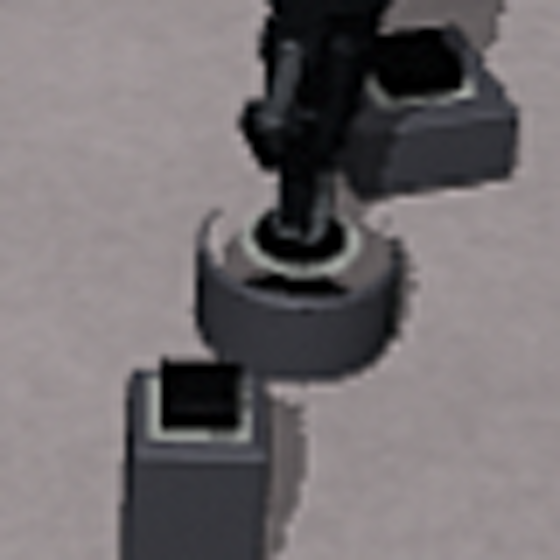

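The round key (crop 300,240) is visibly lower in its surround. I'll lift and measure.

>>> play_rows:
  plan:
    - [0,[0,0,-0.02],0]
    - [0,[0,0,-0.1],0]
    - [0,[0,0,-0.2],0]
    - [0,[0,0,-0.25],0]
    - [0,[0,0,-0.25],0]

```text
time_s: 5.65
eef_pos: [0.5303, -0.1593, 0.1586]
eef_rot: [0.004, 0.134, 0.991, -0.001]
wrist_force: [-0.0, 0.4, 1.4]
opening: 0.001
grasp_force: 0.0
```

```bash
cat >> h.py <<'E'
def key(n,x,y):
    p=camera(n); w=cloud(p); q=w[~np.isnan(w[...,0])]
    d=np.hypot(q[:,0]-x,q[:,1]-y)
    q2=q[(q[:,2]<.12)]; d2=np.hypot(q2[:,0]-x,q2[:,1]-y)
    print(n,"key z",np.round(np.percentile(q2[d2<.012,2],[10,50,90]),4) if (d2<.012).sum() else None,(d2<.012).sum(),"housing",np.round(np.percentile(q2[(d2>.025)&(d2<.036),2],[25,50,75]),4))
E
python3 - <<'E'
from h import *
go(.487,.319,.17)
for n in ["side","top"]:
  for x,y in [(.528,-.157),(.486,-.309)]: key(n,x,y)
E
```

```text
[ 0.5303 -0.1593  0.1586] [-0.    0.37  1.39] shift/0.4 [ 0.4214  1.1241 -0.0338]
side key z [0.0519 0.053  0.0547] 28 housing [0.0026 0.0039 0.0456]
side key z [0.0523 0.0537 0.0556] 23 housing [0.0395 0.0408 0.0425]
top key z [0.052 0.052 0.052] 2 housing [0.0017 0.0031 0.0045]Traceback (most recent call last):
  File "<stdin>", line 4, in <module>
  File "h.py", line 24, in key
    print(n,"key z",np.round(np.percentile(q2[d2<.012,2],[10,50,90]),4) if (d2<.012).sum() else None,(d2<.012).sum(),"housing",np.round(np.percentile(q2[(d2>.025)&(d2<.036),2],[25,50,75]),4))
                                                                                                                                        ~~~~~~~~~~~~~^^^^^^^^^^^^^^^^^^^^^^^^^^^^^^^^^^^^^^
    return _quantile_unchecked(
        a, q, axis, out, overwrite_input, method, keepdims, weights)
    return _ureduce(a,
                    func=_quantile_ureduce_func,
    ...<5 lines>...
                    overwrite_input=overwrite_input,
                    method=method)
    r = func(a, **kwargs)
    result = _quantile(arr,
                       quantiles=q,
    ...<2 lines>...
                       out=out,
                       weights=wgt)
    slices_having_nans = np.isnan(arr[-1, ...])
                                  ~~~^^^^^^^^^
IndexError: index -1 is out of bounds for axis 0 with size 0
```

```bash
python3 - <<'E'
from h import *
p=camera("side"); w=cloud(p)
d=masks_of(p,"round_timer")[0]; print(d["conf"],np.round(d["rect"]))
q=w[d["mask"]]; t=q[q[:,2]>.048+.002]; print(t.mean(0),len(t)); h=q[(q[:,2]>.035)&(q[:,2]<.0495)]; print(h.min(0),h.max(0))
np.set_printoptions(linewidth=250)
print((w[155:190:2,282:324:2,2]*1000).round())
E
```

```text
0.74 [304. 171.  30.  22.]
[ 0.52675071 -0.14902257  0.05377603] 90
[ 0.48216307 -0.17906342  0.03514987] [ 0.56980867 -0.11096865  0.04946181]
[[-1.  1. -2.  2.  3. -0. -1. -4. -1.  0.  0.  1. -2. -2. 13. 13. 17. 14. 12.  9. 12.]
 [-2.  2. -2.  0. -1. -1. -0. -2. -1. -3. -2. -1.  1. -1.  7.  7.  9.  3.  5.  3. -3.]
 [-7.  3.  1. -2.  1. 46. -2.  1. -0. -1. -2.  1. -4. -1. -4. -4.  0. -2.  1. -2.  0.]
 [-3.  0. -0. -1. -3. -1. -2. 47. 53. 54. 51. 55. 50. 53. -1. -5.  2. -2. -1.  2. -1.]
 [ 1. -1. -1. -3. -3. -3. -2. 45. 53. 52. 53. 52. 54. 50. 47. -1.  0. 47. -0. -3. -0.]
 [-3.  1. -1. 43. -4. -2.  1. 46. 52. 52. 51. 52. 54. 51. 45. -1.  1.  3. -1. -1. -2.]
 [-5. -0.  1. 37. 46.  2.  0. 48. 49. 47. 50. 54. 50. 48. 48. -4. -1. 45. -0. -2. -1.]
 [-1. -2. -0. 32. 42. 47. -2. -3.  4. 45. 48. 48. 49. -2. -1.  2. -2. 44. -1. -1.  0.]
 [ 1.  3. -1. 27. 36. 45. 44. 43.  1.  4.  2.  3.  5.  2.  1. 46. 41. 35.  1. -1.  2.]
 [ 2. -3. -4. 20. 28. 38. 40. 43. 43. 47. 43. 45. 43. 44. 44. 40. 39. 34. -2. -1. -2.]
 [ 5.  0.  3.  9. 21. 29. 30. 35. 37. 38. 41. 36. 38. 38. 36. 33. 30. 25. -2.  2. -3.]
 [-3. -3.  2.  5. 13. 19. 26. 27. 28. 29. 28. 33. 32. 31. 29. 30. 18. 22. -3. -2. -1.]
 [ 1.  1. -2. -1.  7. 13. 17. 20. 21. 24. 21. 27. 24. 23. 19. 17. 14. -0. -0. -1. -4.]
 [-0.  0. -0.  0.  2.  4. 13. 14. 11. 17. 14. 17. 17. 19. 14. 11. -2. -2.  0. -2. -0.]
 [79. 93. 92. 95. 94. 92. -1.  4.  9.  9.  9.  8. 11.  6.  7. -3. -2. -0.  1. -6. -3.]
 [78. 92. 94. 92. 95. 93. 79. 78. -1.  1. -3. -2. -3.  1. -3. -2. -2. -2. -4. -2.  1.]
 [77. 92. 92. 93. 93. 94. 91. 78. -1. -1. -1. -3. -3. -3. -2. -1.  0.  3.  2.  1. -1.]
 [80. 86. 87. 87. 88. 90. 88. 80. 77.  0. -3. -1. -0. -2. -1.  0. -5. -1. -0.  0. -3.]]
```

The round key now reads about 0.053 m in range, roughly 7–8 mm down, so it is on, and the drum hasn't moved. Next is the long timer.

>>> play_rows:
  plan:
    - [0,[0.05,0.1,-0.1],0]
    - [0,[0.208,0.562,-0.1],0]
    - [0,[0.208,0.562,-0.1],0]
    - [0,[0.208,0.562,-0.1],0]
    - [0,[0.208,0.562,-0.1],0]
    - [0,[0.208,0.562,-0.1],0]
    - [0,[0.208,0.562,-0.1],0]

```text
time_s: 6.65
eef_pos: [0.5066, 0.082, 0.1933]
eef_rot: [-0.001, 0.132, 0.991, -0.0]
wrist_force: [0.1, -0.6, 0.2]
opening: 0.002
grasp_force: 0.0
```

>>> play_rows:
  plan:
    - [0,[0.208,0.562,0],0]
    - [0,[0.208,0.562,0],0]
    - [0,[0.208,0.562,0],0]
    - [0,[0.208,0.562,0],0]
    - [0,[0.208,0.562,0],0]
    - [0,[0.208,0.562,0],0]
    - [0,[0.208,0.562,0.1],0]
    - [0,[0.208,0.562,0.2],0]
    - [0,[0.208,0.562,0.2],0]

```text
time_s: 7.55
eef_pos: [0.4832, 0.3158, 0.1077]
eef_rot: [-0.005, 0.135, 0.991, -0.003]
wrist_force: [-0.1, -0.3, -0.0]
opening: 0.002
grasp_force: 0.0
```

```bash
python3 - <<'E'
from h import *
go(.488,.3195,.0615)
key("top",.528,-.157)
E
```

```text
[0.4832 0.3158 0.1077] [-0.08 -0.26 -0.02] shift/0.4 [-0.0103  0.013   0.1152]
top key z [0.0507 0.0529 0.0548] 56 housing [0.0022 0.0035 0.005 ]
```

>>> play_rows:
  plan:
    - [0,[0,0,0.06],0]
    - [0,[0,0,0.11],0]
    - [0,[0,0,0.125],0]
    - [0,[0,0,0.125],0]
    - [0,[0,0,0.125],0]

```text
time_s: 8.1
eef_pos: [0.4882, 0.3197, 0.066]
eef_rot: [0.001, 0.134, 0.991, 0.001]
wrist_force: [0.4, 0.1, -0.2]
opening: 0.003
grasp_force: 0.0
```

```bash
python3 - <<'E'
from h import *
go(.488,.3195,.0445)
p=camera("side"); cv2.imwrite("pics/s4.png",cv2.resize(p["image"][240:340,250:370,::-1],None,fx=5,fy=5,interpolation=cv2.INTER_CUBIC))
E
```

```text
[0.4882 0.3197 0.066 ] [ 0.37  0.11 -0.19] shift/0.4 [ 0.0006 -0.0007  0.0537]
```

View pics/s4.png

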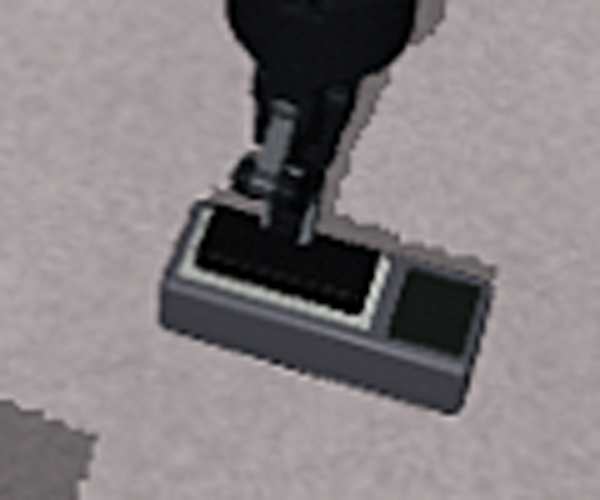

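The fingertips stand over the middle of the long key (crop 290,245). Next I press.

>>> play_rows:
  plan:
    - [0,[0,0,0.02],0]
    - [0,[0,0,0.03],0]
    - [0,[0,0,0.034],0]
    - [0,[0,0,0.038],0]
    - [0,[0,0,0.042],0]
    - [0,[0,0,0.046],0]
    - [0,[0,0,0.05],0]
    - [0,[0,0,0.05],0]
    - [0,[0,0,0.05],0]

```text
time_s: 9.05
eef_pos: [0.4868, 0.3197, 0.0439]
eef_rot: [0.0, 0.134, 0.991, 0.0]
wrist_force: [-0.2, 0.5, -0.2]
opening: 0.001
grasp_force: 0.0
```

>>> play_rows:
  plan:
    - [0,[0,0,-0.02],0]
    - [0,[0,0,-0.1],0]
    - [0,[0,0,-0.2],0]
    - [0,[0,0,-0.3],0]
    - [0,[0,0,-0.35],0]
    - [0,[0,0,-0.35],0]

```text
time_s: 9.65
eef_pos: [0.4892, 0.3207, 0.189]
eef_rot: [0.004, 0.134, 0.991, 0.002]
wrist_force: [0.0, 0.5, 0.5]
opening: -0.005
grasp_force: 0.0
```

```bash
python3 - <<'E'
from h import *
go(.486,-.309,.18)
for n in ["side","top"]:
    p=camera(n); w=cloud(p)
    for l in ["long_timer","long_key_top"]:
        d=masks_of(p,l)
        d=[e for e in d if np.nanmedian(w[e["mask"]][:,1])>.25][:1]
        for e in d:
            q=w[e["mask"]]; print(n,l,e["conf"],np.nanpercentile(q,[10,50,90],axis=0).round(4).tolist())
    s=w[(abs(w[...,0]-.488)<.012)&(abs(w[...,1]-.3195)<.012)&(w[...,2]<.1)]; print("key",np.median(s[:,2]),len(s))
    if n=="side": cv2.imwrite("pics/s5.png",cv2.resize(p["image"][240:340,250:370,::-1],None,fx=5,fy=5,interpolation=cv2.INTER_CUBIC))
E
```

```text
[0.4892 0.3207 0.189 ] [0.02 0.45 0.46] shift/0.4 [-0.41   -1.5201  0.0174]
side long_timer 0.59 [[0.4131, 0.3064, 0.0106], [0.4666, 0.337, 0.037], [0.5224, 0.3577, 0.0431]]
side long_key_top 0.61 [[0.4598, 0.3067, 0.0401], [0.4892, 0.3225, 0.0428], [0.5171, 0.3357, 0.0448]]
key 0.042864203173604155 93
top long_timer 0.89 [[0.4142, 0.2931, 0.023], [0.4736, 0.3158, 0.0369], [0.5261, 0.3421, 0.0429]]
top long_key_top 0.78 [[0.465, 0.3048, 0.0397], [0.4928, 0.3169, 0.0423], [0.5177, 0.3273, 0.0444]]
key 0.04246361051550751 70
```

View pics/s5.png

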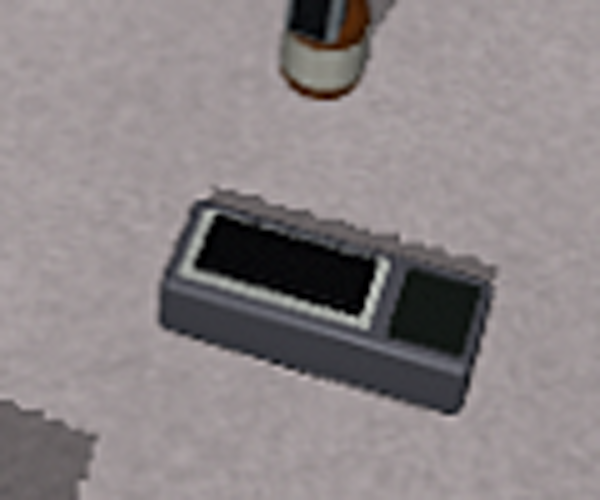

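The long key's bevel has vanished into its surround (crop 290,265); range puts it about 8 mm down, and the timer hasn't shifted. Next is the square timer.

>>> play_rows:
  plan:
    - [0,[-0.207,-0.758,0],0]
    - [0,[-0.207,-0.758,0],0]
    - [0,[-0.207,-0.758,0],0]
    - [0,[-0.207,-0.758,0],0]
    - [0,[-0.207,-0.758,0],0]
    - [0,[-0.207,-0.758,0],0]
    - [0,[-0.207,-0.758,0],0]
    - [0,[-0.207,-0.758,0],0]

```text
time_s: 10.75
eef_pos: [0.4857, 0.0035, 0.1833]
eef_rot: [-0.001, 0.136, 0.991, 0.0]
wrist_force: [1.4, -0.3, 0.6]
opening: -0.003
grasp_force: 0.0
```

>>> play_rows:
  plan:
    - [0,[-0.207,-0.758,0],0]
    - [0,[-0.207,-0.758,0],0]
    - [0,[-0.207,-0.758,0],0]
    - [0,[-0.207,-0.758,0],0]
    - [0,[-0.207,-0.758,0],0]
    - [0,[-0.207,-0.758,0],0]
    - [0,[-0.207,-0.758,0],0]
    - [0,[-0.207,-0.758,0.1],0]
    - [0,[-0.207,-0.758,0.2],0]
    - [0,[-0.207,-0.758,0.2],0]

```text
time_s: 11.75
eef_pos: [0.4824, -0.3038, 0.0977]
eef_rot: [-0.005, 0.133, 0.991, 0.004]
wrist_force: [-1.2, 0.1, -1.0]
opening: 0.001
grasp_force: 0.0
```

>>> play_rows:
  plan:
    - [0,[0,0,0.05],0]
    - [0,[0,0,0.08],0]
    - [0,[0,0,0.09],0]
    - [0,[0,0,0.09],0]
    - [0,[0,0,0.09],0]

```text
time_s: 12.25
eef_pos: [0.4861, -0.3092, 0.0693]
eef_rot: [0.001, 0.134, 0.991, -0.0]
wrist_force: [0.5, -0.1, -0.7]
opening: 0.002
grasp_force: 0.0
```

```bash
python3 - <<'E'
from h import *
go(.4855,-.309,.048)
p=camera("side"); cv2.imwrite("pics/s6.png",cv2.resize(p["image"][110:190,270:370,::-1],None,fx=6,fy=6,interpolation=cv2.INTER_CUBIC))
E
```

```text
[ 0.4861 -0.3092  0.0693] [ 0.46 -0.06 -0.67] shift/0.4 [0.0015 0.0002 0.0531]
```

View pics/s6.png

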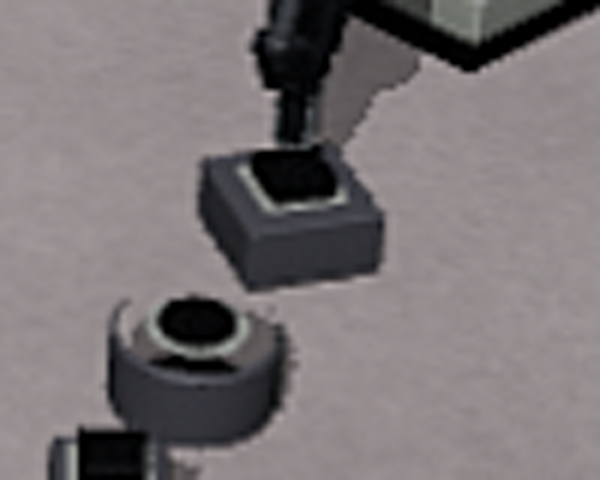

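The fingertips hang about 13 mm above the square key (crop 292,150), in line with its middle. Next I press.

>>> play_rows:
  plan:
    - [0,[0,0,0.02],0]
    - [0,[0,0,0.03],0]
    - [0,[0,0,0.034],0]
    - [0,[0,0,0.038],0]
    - [0,[0,0,0.042],0]
    - [0,[0,0,0.046],0]
    - [0,[0,0,0.05],0]
    - [0,[0,0,0.05],0]
    - [0,[0,0,0.05],0]

```text
time_s: 13.2
eef_pos: [0.4855, -0.3091, 0.048]
eef_rot: [0.0, 0.134, 0.991, -0.0]
wrist_force: [-0.3, -0.3, -0.1]
opening: 0.001
grasp_force: 0.0
```

>>> play_rows:
  plan:
    - [0,[0,0,-0.02],0]
    - [0,[0,0,-0.1],0]
    - [0,[0,0,-0.2],0]
    - [0,[0,0,-0.3],0]
    - [0,[0,0,-0.35],0]
    - [0,[0,0,-0.35],0]
    - [0,[0,0,-0.35],0]

```text
time_s: 13.9
eef_pos: [0.4854, -0.3089, 0.1883]
eef_rot: [0.0, 0.134, 0.991, -0.0]
wrist_force: [0.4, 1.2, -0.5]
opening: 0.002
grasp_force: 0.0
```

```bash
python3 - <<'E'
from h import *
p=camera("side"); w=cloud(p)
cv2.imwrite("pics/s7.png",cv2.resize(p["image"][110:340,200:400,::-1],None,fx=2.6,fy=2.6,interpolation=cv2.INTER_CUBIC))
for n,x,y in [("round",.528,-.157),("long",.488,.3195),("square",.486,-.309),("tower",.559,.006)]:
    s=w[(abs(w[...,0]-x)<.012)&(abs(w[...,1]-y)<.012)&(w[...,2]<.12)]; print(n,np.median(s[:,2]).round(4),len(s))
for l in ["square_timer","round_timer","tower_timer","stain_bottle"]:
    for d in masks_of(p,l)[:1]: print(l,d["conf"],np.round(d["rect"]),np.nanmedian(w[d["mask"]],0).round(3))
print(get_obs()["time_s"])
E
```

```text
round 0.053 36
long 0.0426 91
square 0.0467 27
tower 0.0919 50
square_timer 0.77 [317. 146.  29.  20.] [ 0.485 -0.286  0.039]
round_timer 0.66 [304. 172.  29.  23.] [ 0.526 -0.13   0.033]
tower_timer 0.71 [289. 198.  24.  39.] [0.557 0.031 0.062]
stain_bottle 0.95 [314. 246.  15.  30.] [0.477 0.175 0.044]
14.15
```

View pics/s7.png

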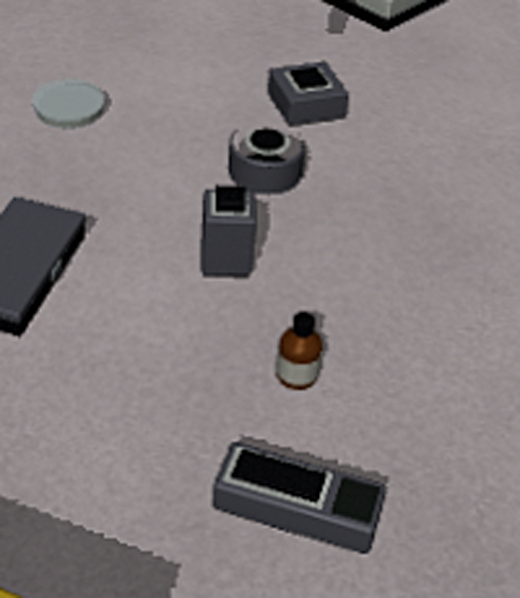

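All three keys are down by 7–8 mm (square at crop 308,78; round 267,140; long 280,475). The tower key is still up (230,198), and nothing has shifted. Handing in.

```bash
python3 -c "
from bench import *
print(hand_in())"
```

```text
the job is handed in; nothing more can be done
None
```

I tapped the round, long and square timers on in that order, each key about 7–8 mm down by the camera range. The tower key is still up, nothing was seen to move, and the job was handed in at about 14 s.

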